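# Empty the cut-off machine's catch tray into the finished-parts bin

## Robot

A 6-joint arm with a two-finger parallel gripper is mounted at the origin on a cart in front of the work surface, level with it; the furniture and walls round the work are solid. World frame = base frame: x ahead of the robot, y to its left, z up, the work surface at z = 0. Lengths are in m, angles in rad, forces in N, time in s.
With the tool pointing down it reaches from about 0.275 to 0.75 m from the base axis. Payload 10.2 kg.
Tool frame: the origin (TCP) lies midway between the tips of the shut fingers; the grasp point (between the pads) lies 19 mm behind it (env.hold_point_z is the distance from the TCP to the grasp point, in m); x points along the fingers, z is the direction in which the jaws open and shut, and the axes are right-handed (so a half turn about x gives the same grasp; the last joint's range is limited). The gripper opens to 85 mm and grips with 20 to 120 N. Pads are 22 mm wide; open, the fingers measure 114 mm over their backs; the gripper's body (76 mm by 85 mm) begins 54 mm behind the grasp point. The pads swing forward as they close: fully open they stand 13 mm farther back than shut.
Start: joints at [-1.497, 0.313, 1.498, -0, 1.331, -0.223], TCP at [0.154, -0.502, 0.194] pointing down, gripper open.
Joint ranges: [-2.94, 2.94], [-0.97, 2.17], [0.19, 2.56], [-1.23, 4.37], [0.02, 3.11], [-2.88, 2.88]. Speed limits (rad/s): [2.39, 2.39, 3.01, 3.14, 3.14, 3.14].

## Interface

Orientations are given as a unit quaternion [x, y, z, w].
In Python, from bench import env, kinematics, monitor, eyes, job gives the robot as it stands. The module is installed in compiled form; this text tells all that it offers. Calls block until the motion is done:
- env.reach(position, orientation): joint-space move of the TCP to a pose.
- env.movel(position, velocity=0.15, frame=None, guard=None): straight line of the TCP; frame=None keeps the orientation; velocity is the mean speed in m/s. With guard (N) it stops when the force on the tool has changed by that much, and returns True; else False.
- env.set_joints(angles): joint-space move.
- env.release() and env.close_gripper(effort=None): open the fingers fully, or close them until they stop; effort is the grip in N (None keeps the last).
- env.hold(seconds).
- kinematics.ik(position, orientation): joint angles nearest the present ones, or None.
- monitor.sense(): the state.
- eyes.grab_frame(name): name is "side" or "top"; returns a dict with "frame" (420x560x3 uint8, red, green, blue), "mtx" (3x3 intrinsics, pixels), "k1" (the pictures are not rectified: a ray, as slopes to the right and down, at radius r is drawn at 1 + k1 r^2 times it, then the intrinsics apply), "view" (4x4, takes a point from world to camera coordinates). Camera axes: x right, y down, z forward; pixel columns grow to the right and rows downward; lengths in m; the calibration is good to about 2 mm. A picture is of the moment at which its call begins. There is no depth.
A pose or a line that the arm cannot do raises env.MotionError and nothing moves.
- job.hand_in(): hands the job in, once; it reports no verdict.
The state is a dict: "clock": time; "joints": joint angles; "qvel": joint speeds; "joint_efforts": joint torques, N m; "position": TCP position; "ee_rot": TCP orientation; "contact_force": force on the tool from outside, world axes, zero at the start; "ft_torque": the same for the moment, N m; "finger_gap": opening from 0.0 (shut) to 1.0 (fully open).
Only numpy, scipy, OpenCV 4.12 (cv2) and the standard library are available. Lean on these libraries where they do the work, as an engineer would, in place of code of your own. Each camera call takes 0.05 s, during which the arm holds its last target. There are 200 camera calls.

## Task

The little cut-off machine has dropped four brass bushes into its catch tray: take the tray by its upright black grip, draw it level out of its runners and lift it clear with all four bushes still in it. Carry it to the red bin, turn its ramped mouth down close above the bin so that every bush slides out into it, and finish still holding the empty tray up there over the bin, mouth steeply down and touching nothing else, so that I can see nothing is left in it. Leave the gauge, loupe, brush and movement holder where they lie, and do not let the bushes fall from high up.

Things in the scene. Friction and masses are not known exactly. Their poses are not given: they have to be found in the camera images.
- machine: small white bench cut-off machine, fixed; its place and angle vary. Origin: at bench level under the middle of the housing's front face; +x points level into the machine, z up. Housing x = 0 to 130 mm, 165 mm wide, 104 mm high (clear hood to 139 mm over x = 45 to 125). A chute 50 mm wide stands over the tray's mouth end: x = -42 to 0, z = 55 to 95 mm. Steel bed x = -110 to 0, top z = 10 mm
- runners (a point): middle between the front ends of the two runners, at bed level: machine x = -85, y = 0, z = 10 mm; axes as the machine's. The runners go back from here to x = -7 mm, 96 mm wide over all, top at z = 45.5 mm; their lips reach 4 mm over the tray's flanges (play 2.5 mm above, 2 mm each side), so the tray can only be drawn straight out along the machine's -x, 80 mm or more, before it can be lifted
- tray: loose aluminium tray, 0.16 kg, 130 (x) x 64 mm, 76 mm over its rim flanges, walls 28 mm high, 3 mm thick. Origin: centre of its underside; +x to the open mouth, z up. Floor flat from x = -65 to 27 mm, then a 20 degree ramp up to the mouth at x = 65 (no end wall). Black upright grip at x = -65 to -55: 10 mm thick (x), 38 wide (y), z = 28 to 75. Starts fully home: origin near machine x = -73, z = 10 mm, axes parallel
- tray_grip (a point): point in the tray's upright grip where it is best held: tray x = -60, y = 0, z = 61 mm (14 mm below the grip's top); axes as the tray's
- tray_lip (a point): middle of the upper edge of the tray's mouth: tray x = 65, y = 0, z = 18 mm; axes as the tray's
- bin: loose red open plastic bin for finished parts, 0.4 kg, outer 130 mm (x) x 150 mm (y) x 55 mm high, walls and floor 3 mm. Origin: centre of its underside, z up. It stands at one of two places, on the green cutting mat and paper (3 mm thick) or on the bare bench, turned a little
- bush_1: loose flanged brass bush, 14 g: flange 16 mm in diameter and 3 mm thick, body 12 mm in diameter, 13 mm long in all. Origin: centre of the flange's outer face, z along the bush. Starts standing on its flange on the flat tray floor. Polished: slides at slopes over about 17 degrees, so the ramp runs freely with the tray tipped about 45 degrees or more
- bush_2: loose flanged brass bush, 14 g: flange 16 mm in diameter and 3 mm thick, body 12 mm in diameter, 13 mm long in all. Origin: centre of the flange's outer face, z along the bush. Starts standing on its flange on the flat tray floor. Polished: slides at slopes over about 17 degrees, so the ramp runs freely with the tray tipped about 45 degrees or more
- bush_3: loose flanged brass bush, 14 g: flange 16 mm in diameter and 3 mm thick, body 12 mm in diameter, 13 mm long in all. Origin: centre of the flange's outer face, z along the bush. Starts standing on its flange on the flat tray floor. Polished: slides at slopes over about 17 degrees, so the ramp runs freely with the tray tipped about 45 degrees or more
- bush_4: loose flanged brass bush, 14 g: flange 16 mm in diameter and 3 mm thick, body 12 mm in diameter, 13 mm long in all. Origin: centre of the flange's outer face, z along the bush. Starts standing on its flange on the flat tray floor. Polished: slides at slopes over about 17 degrees, so the ramp runs freely with the tray tipped about 45 degrees or more
- dial_gauge: bystander: loose pocket dial gauge lying on its back, 70 x 49 x 12 mm, origin at the centre of its underside; it lies at the one of the two places that the bin does not take
- eye_loupe_2: bystander: loose black eye loupe standing on its cup, 42 mm in diameter, 35 mm high, origin at the centre of its underside
- bench_brush: bystander: loose red-handled brush lying flat, 137 mm long along its y, 11 mm thick, origin at the centre of its underside
- movement_holder: bystander: loose grey movement holder, 31 x 67 x 11 mm, origin at the centre of its underside

How it is judged:
On the way:
1. the tray has been drawn out of the runners and lifted clear (underside more than 50 mm above the bench), held level within 20 degrees, all four bushes still in it (height (world z) of tray above 0.05 m and angle between tray's own z axis and vertical below 0.35 rad and contact force between tray and the fingers above 0.5 N and x of bush_1 in the frame of tray between -0.065 and 0.065 m and y of bush_1 in the frame of tray between -0.032 and 0.032 m and z of bush_1 in the frame of tray between -0.005 and 0.03 m and x of bush_2 in the frame of tray between -0.065 and 0.065 m and y of bush_2 in the frame of tray between -0.032 and 0.032 m and z of bush_2 in the frame of tray between -0.005 and 0.03 m and x of bush_3 in the frame of tray between -0.065 and 0.065 m and y of bush_3 in the frame of tray between -0.032 and 0.032 m and z of bush_3 in the frame of tray between -0.005 and 0.03 m and x of bush_4 in the frame of tray between -0.065 and 0.065 m and y of bush_4 in the frame of tray between -0.032 and 0.032 m and z of bush_4 in the frame of tray between -0.005 and 0.03 m), for 0.2 s.
At the end, for the whole second after the job is handed in: All four bushes at rest in the bin, which stands flat; the gripper holds the still tray, mouth 34 degrees or more below level, lip over 60 mm and grip over 120 mm above the bench, lip within 120 mm of the bin centre seen from above, touching neither bin nor machine; bystanders within 30 mm (x of bush_1 in the frame of bin between -0.065 and 0.065 m and y of bush_1 in the frame of bin between -0.075 and 0.075 m and z of bush_1 in the frame of bin between -0.005 and 0.045 m and linear speed of each of bush_1, bush_2, bush_3, bush_4, tray below 0.05 m/s and x of bush_2 in the frame of bin between -0.065 and 0.065 m and y of bush_2 in the frame of bin between -0.075 and 0.075 m and z of bush_2 in the frame of bin between -0.005 and 0.045 m and x of bush_3 in the frame of bin between -0.065 and 0.065 m and y of bush_3 in the frame of bin between -0.075 and 0.075 m and z of bush_3 in the frame of bin between -0.005 and 0.045 m and x of bush_4 in the frame of bin between -0.065 and 0.065 m and y of bush_4 in the frame of bin between -0.075 and 0.075 m and z of bush_4 in the frame of bin between -0.005 and 0.045 m and angle between tray's own x axis and vertical above 2.17 rad and height (world z) of tray_lip above 0.06 m and height (world z) of tray_grip above 0.12 m and horizontal distance between tray_lip and bin below 0.12 m and contact force between tray and the fingers above 1 N and contact force between tray and bin below 0.1 N and contact force between tray and machine below 0.1 N and angle between bin's own z axis and vertical below 0.1 rad and height (world z) of bin below 0.01 m and distance of each of dial_gauge, eye_loupe_2, bench_brush, movement_holder from where it was at the start of the episode below 0.03 m); the arm keeps its last pose, push and grip.
It fails at once if the dial gauge is pushed more than 30 mm away (distance of dial_gauge from where it was at the start of the episode above 0.03 m).
It fails at once if the eye loupe is pushed more than 30 mm away (distance of eye_loupe_2 from where it was at the start of the episode above 0.03 m).
It fails at once if the bench brush is pushed more than 30 mm away (distance of bench_brush from where it was at the start of the episode above 0.03 m).
It fails at once if the movement holder is pushed more than 30 mm away (distance of movement_holder from where it was at the start of the episode above 0.03 m).
It fails at once if a bush falls hard, as from more than about 25 cm (faster than 2.5 m/s) (linear speed of any of bush_1, bush_2, bush_3, bush_4 above 2.5 m/s).
It also fails if it takes over 51 s, if anything falls off the work surface, if the arm or the gripper's body presses on something with over 40 N, if the wrist force passes 120 N, or if a joint passes its speed limit or range.

## Working session

There is one attempt and no reset: what is moved stays moved. The work goes in short steps, each a Python script; the robot and the scene stay as the last script left them, time stands still between calls to the robot, and variables do not carry over. Pictures are saved under pics/ and viewed, about 8 in all and at most 12, crops included, and the job is handed in when it is done.

```bash
mkdir -p pics; ls; python3 - <<'E'
from bench import env, kinematics, monitor, eyes, job
import cv2,numpy as np
for n in("top","side"):
    f=eyes.grab_frame(n); cv2.imwrite(f"pics/{n}0.png",cv2.resize(f["frame"][:,:,::-1],(784,588),interpolation=cv2.INTER_CUBIC))
    print(n,f["mtx"].tolist(),f["k1"],np.round(f["view"],4).tolist())
s=monitor.sense(); print(s["position"],s["ee_rot"],s["clock"],env.hold_point_z)
E
```

```text
pics
top [[431.29025842207085, 0.0, 285.22447571620694], [0.0, 431.29025842207085, 213.0290132917859], [0.0, 0.0, 1.0]] -0.06535064760741435 [[-0.0265, -0.9996, -0.0098, 0.0852], [-0.9969, 0.0271, -0.0733, 0.5152], [0.0736, 0.0078, -0.9973, 1.0993], [0.0, 0.0, 0.0, 1.0]]
side [[407.3198417218589, 0.0, 271.99230544467963], [0.0, 407.3198417218589, 211.13249515730217], [0.0, 0.0, 1.0]] -0.018083646456477174 [[-0.8343, -0.5509, -0.0204, 0.4664], [-0.245, 0.4037, -0.8814, 0.1809], [0.4939, -0.7304, -0.4718, 1.1564], [0.0, 0.0, 0.0, 1.0]]
[ 0.1535122  -0.50180134  0.19342288] [ 0.42085674  0.56868187 -0.42028943  0.56818776] 0.1 0.0187
```

View pics/top0.png

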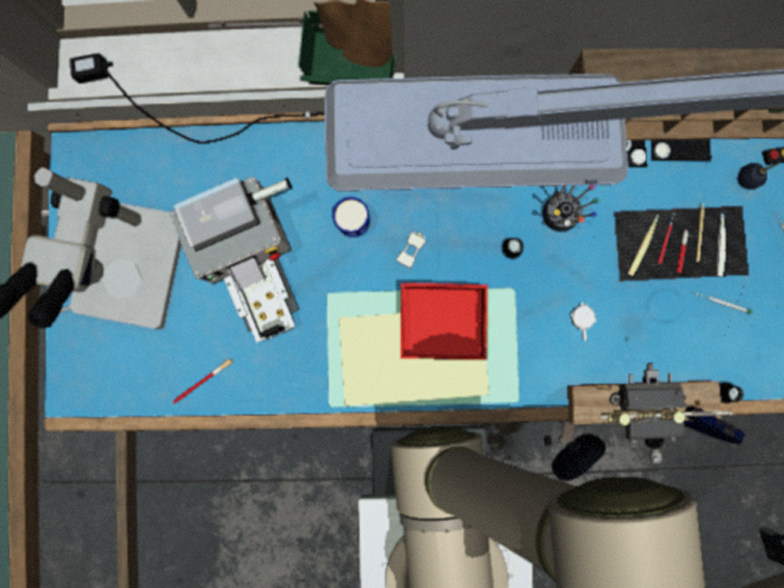

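View pics/side0.png

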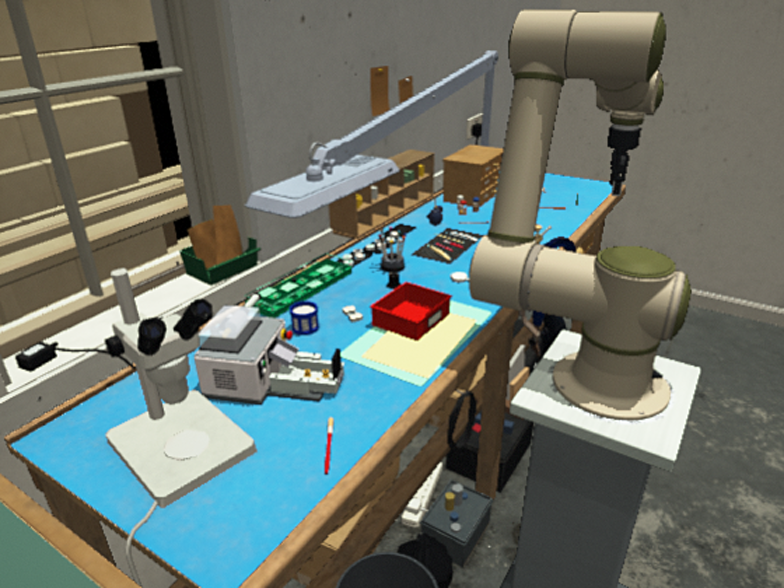

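The top view shows the machine at about (235,230), the tray running down-right to its grip at (273,327), and the red bin on the mat at (445,320). The gauge isn't under the bin, and the brush lies at (203,381). I'll enlarge both views.

```bash
cat > h.py <<'E'
from bench import env, kinematics, monitor, eyes, job
import cv2,numpy as np
from scipy.spatial.transform import Rotation as R
def D(f): # k1 forward model r->r(1+k1 r^2)
    return np.array([f["k1"],0,0,0,0])
def ray(f,uv):
    p=cv2.undistortPoints(np.array([[uv]],float),f["mtx"],D(f))[0,0]
    V=np.array(f["view"]);d=V[:3,:3].T@np.r_[p,1];o=-V[:3,:3].T@V[:3,3];return o,d
def at_z(f,uv,z):
    o,d=ray(f,uv);return o+d*(z-o[2])/d[2]
def proj(f,P):
    V=np.array(f["view"]);r=cv2.Rodrigues(V[:3,:3])[0]
    return cv2.projectPoints(np.array(P,float).reshape(-1,1,3),r,V[:3,3],f["mtx"],D(f))[0][:,0]
def crop(f,x0,y0,x1,y1,s,name,ov=()):
    im=cv2.resize(f["frame"][y0:y1,x0:x1,::-1],None,fx=s,fy=s,interpolation=cv2.INTER_CUBIC)
    for poly in ov:
        q=((proj(f,poly)+.5-[x0,y0])*s-.5)
        cv2.polylines(im,[np.int32(np.round(q))],False,(255,0,255),1)
    cv2.imwrite("pics/"+name,im)
E
python3 - <<'E'
from h import *
t=eyes.grab_frame("top");s=eyes.grab_frame("side")
np.save("cam.npy",dict(top=t,side=s),allow_pickle=True)
crop(t,115,115,355,260,3.3,"t1.png")
crop(s,130,190,340,300,3.8,"s1.png")
E
```

```text
(no output)
```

View pics/t1.png

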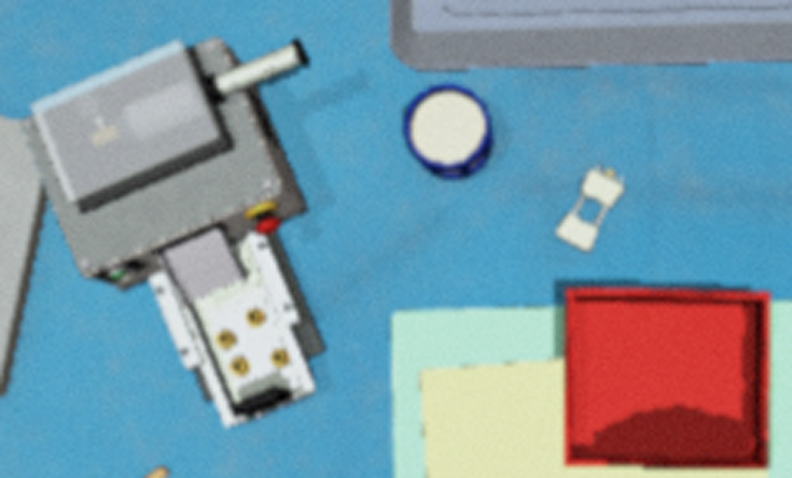

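View pics/s1.png

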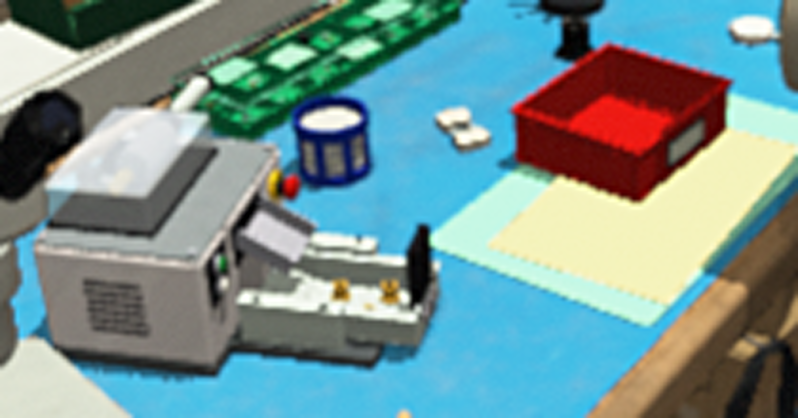

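Top crop: the tray rear edge runs about (228,425) to (312,390), the grip is at (262,398), the runner fronts are about (183,368) and (298,320), and the bin rim corners are (566,290), (770,293), (768,466) and (566,463). I'll fit the machine and bin poses and overlay them.

```bash
cat > fit.py <<'E'
from h import *
from scipy.optimize import least_squares
c=np.load("cam.npy",allow_pickle=True).item();t,s=c["top"],c["side"]
T=lambda p:(np.array(p,float)+.5)/3.3-.5+[115,115]
S=lambda p:(np.array(p,float)+.5)/3.8-.5+[130,190]
def tf(q,P):
    P=np.array(P,float).reshape(-1,3)/1000;C,Sn=np.cos(q[2]),np.sin(q[2])
    return np.c_[q[0]+C*P[:,0]-Sn*P[:,1],q[1]+Sn*P[:,0]+C*P[:,1],P[:,2]]
def fit(q0,obs):
    def res(q): return np.concatenate([(proj(f,tf(q,P))[0]-uv) for f,P,uv in obs])
    r=least_squares(res,q0,loss="soft_l1");return r.x,res(r.x).reshape(-1,2)
def box(x0,x1,y0,y1,z0,z1):
    return [[[x0,y0,z],[x1,y0,z],[x1,y1,z],[x0,y1,z],[x0,y0,z]] for z in(z0,z1)]+[[[x,y,z0],[x,y,z1]] for x in(x0,x1) for y in(y0,y1)]
E
python3 - <<'E'
from fit import *
m=[(t,[0,82.5,104],T((85,277))),(t,[0,-82.5,104],T((303,212))),(s,[0,82.5,104],S((213,264))),(s,[0,82.5,0],S((217,372))),
(s,[0,-82.5,104],S((278,150))),(s,[130,82.5,104],S((38,237))),(t,[130,-82.5,104],T((225,40))),(t,[-133,0,85],T((262,400)))]
q,r=fit([.5,.35,.45],m);print("m",q,np.degrees(q[2]));print(r.round(1).tolist())
b=[(t,[x,y,58],T(p)) for x,y,p in((65,75,(566,290)),(65,-75,(770,293)),(-65,-75,(768,466)),(-65,75,(566,463)))]
b+=[(s,[65,75,58],S((613,45))),(s,[-65,75,58],S((515,112))),(s,[-65,-75,58],S((642,158))),(s,[65,-75,58],S((730,85)))]
b=b[:4]+[]
qb,rb=fit([.45,0,0],b);print("b",qb,np.degrees(qb[2]));print(rb.round(1).tolist())
tr=box(-138,-8,-32,32,10,38)+box(-138,-128,-19,19,38,85)+box(-85,-7,-48,48,10,45.5)
ov=[tf(q,p) for p in box(0,130,-82.5,82.5,0,104)+tr]+[tf(qb,p) for p in box(-65,65,-75,75,3,58)]
np.save("q.npy",[q,qb])
a=[]
crop(t,115,120,355,260,3.3,"t2.png",ov);crop(s,130,190,340,300,3.8,"s2.png",ov)
E
```

```text
m [0.58450591 0.34436391 0.37079582] 21.24503574033158
[[0.1, 0.5], [-3.5, -6.1], [-1.0, -1.2], [2.5, 1.5], [3.7, -2.4], [0.1, 0.8], [0.7, -2.2], [-0.4, 0.9]]
b [ 0.47210624 -0.00711992 -0.04075961] -2.335353839452967
[[1.1, 0.2], [-0.9, 0.1], [-0.5, -0.2], [0.4, -0.1]]
```

View pics/t2.png

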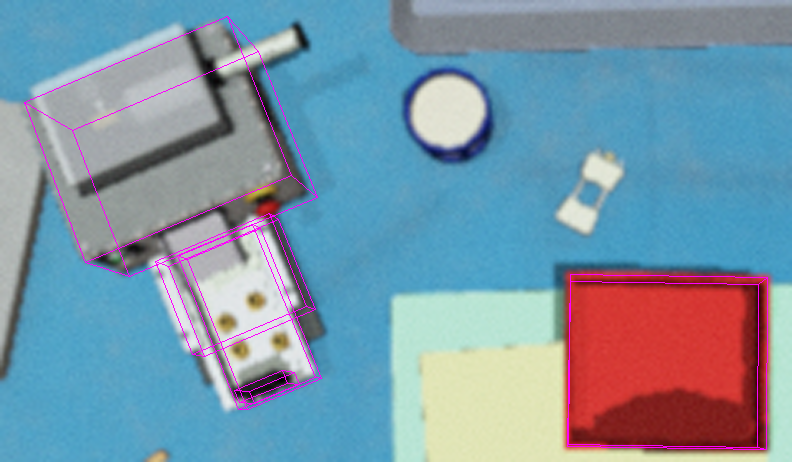

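View pics/s2.png

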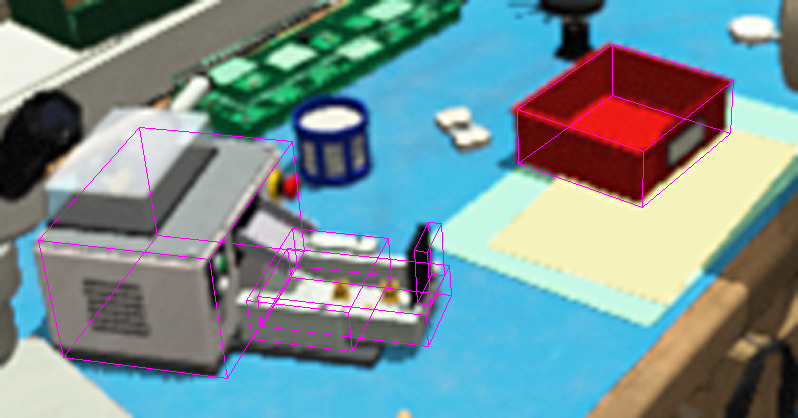

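The bin fits to about 1 px and doesn't need more work. The machine wireframe sits about 2–3 px too far right, because I picked the housing corners badly. I'll refit on the tray itself with a tighter crop.

```bash
python3 - <<'E'
from fit import *
crop(t,155,178,220,248,8,"a.png");crop(s,190,240,250,290,8,"b.png")
a=cv2.imread("pics/a.png");b=cv2.imread("pics/b.png")
W=np.zeros((560,1000,3),np.uint8);W=np.zeros((560,800,3),np.uint8)
crop(t,160,186,210,246,8,"a.png");a=cv2.imread("pics/a.png");crop(s,195,244,245,288,8,"b.png");b=cv2.imread("pics/b.png")
W[:480,:400]=a;W[:352,400:]=b;cv2.imwrite("pics/ab.png",W)
E
```

```text
(no output)
```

View pics/ab.png

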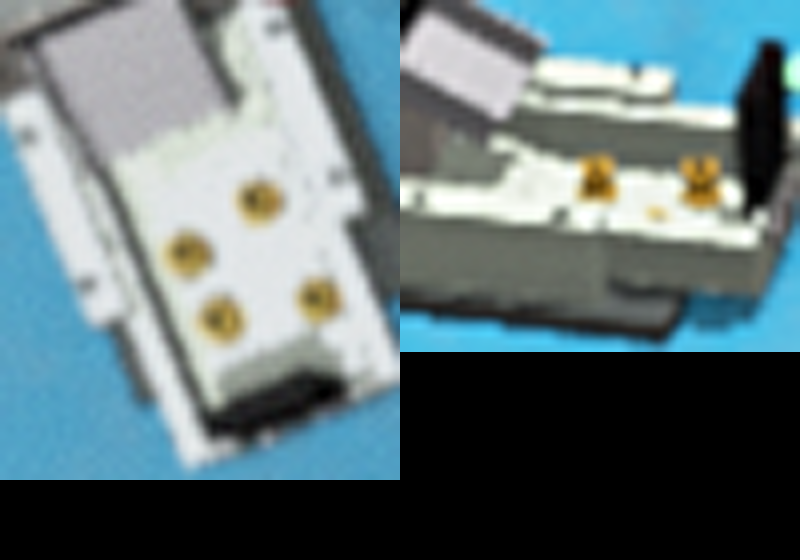

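```bash
python3 - <<'E'
from fit import *
A=lambda p:(np.array(p,float)+.5)/8-.5+[160,186]
B=lambda p:(np.array(p,float)-[400,0]+.5)/8-.5+[195,244]
m=[(t,[-138,38,38],A((190,468))),(t,[-85,48,45.5],A((95,328))),(t,[-85,-48,45.5],A((365,213))),(t,[-138,19,85],A((212,440))),(t,[-138,-19,85],A((345,397))),
(s,[-128,19,85],B((742,95))),(s,[-138,-19,85],B((783,42))),(s,[-138,38,38],B((757,245))),(s,[-138,32,10],B((755,300))),(s,[-85,48,45.5],B((608,228))),(s,[-85,-48,45.5],B((673,70)))]
_,qb=np.load("q.npy")
for sub in(m,m[:5],m[5:]):
    q,r=fit([.58,.34,.37],sub);print(q,np.degrees(q[2]),tf(q,[-133,0,71]).round(4));print(r.round(1).tolist())
q,r=fit([.58,.34,.37],m)
np.save("q.npy",[q,qb])
tr=[[[-138,38,38],[-8,38,38],[-8,-38,38],[-138,-38,38],[-138,38,38]]]+box(-138,-128,-19,19,38,85)+box(-85,-7,-48,48,10,45.5)
ov=[tf(q,p) for p in tr]
W=np.zeros((480,800,3),np.uint8)
crop(t,160,186,210,246,8,"a.png",ov);crop(s,195,244,245,288,8,"b.png",ov)
W[:,:400]=cv2.imread("pics/a.png");W[:352,400:]=cv2.imread("pics/b.png");cv2.imwrite("pics/ab2.png",W)
E
```

```text
[0.58616275 0.35059186 0.39379343] 22.562701386106905 [[0.4633 0.2996 0.071 ]]
[[0.2, -0.2], [-0.3, -0.2], [0.3, -1.2], [-0.1, 0.1], [-2.6, -0.9], [-0.3, 0.4], [1.6, -0.3], [0.6, 0.1], [2.0, 0.0], [-0.7, 0.3], [1.0, 0.5]]
[0.58541809 0.34864894 0.38148333] 21.857384497666487 [[0.462  0.2991 0.071 ]]
[[0.3, 0.2], [0.0, 0.0], [0.8, -0.5], [0.0, 0.6], [-2.4, -0.2]]
[0.58773951 0.35274236 0.40954034] 23.464933221416352 [[0.4657 0.2998 0.071 ]]
[[-0.9, 0.2], [0.8, -0.5], [0.1, -0.2], [1.4, -0.2], [-1.2, 0.2], [-0.0, 0.4]]
```

View pics/ab2.png

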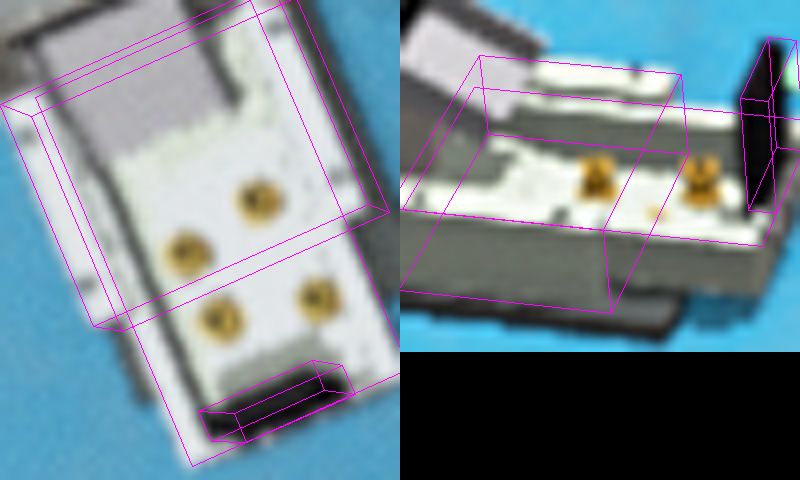

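The tray, grip and runners now line up with the picture within about 2 px, putting the grip at (0.463, 0.2995) and yaw at about 22.4°. Next I'll check IK for the grasp, pull and dump yaws, and estimate the lamp's height.

```bash
cat >> h.py <<'E'
def tool(yaw,pitch,flip=1):
    """tool quat for a tray with yaw, mouth pitched down by pitch (rad); jaws along tray x"""
    Rt=R.from_euler("ZY",[yaw,pitch]).as_matrix()
    x=-Rt[:,2];z=flip*Rt[:,0];return R.from_matrix(np.c_[x,np.cross(z,x),z]).as_quat()
def Rtray(yaw,pitch): return R.from_euler("ZY",[yaw,pitch]).as_matrix()
G=np.array([-.060,0,.061])        # grip in tray
def tcp_for(point_tray,world,yaw,pitch):
    """TCP so that the tray point is at world"""
    return np.array(world)+Rtray(yaw,pitch)@(G+[0,0,-.0187]-np.array(point_tray))
LIP=[.065,0,.018]
E
python3 - <<'E'
from fit import *
q,qb=np.load("q.npy")
for z in(.2,.3,.4,.5,.6):
    P=at_z(t,np.array((328,186))/1.4,z);print("lamp",z,P.round(3),(proj(s,P)[0]*1.4).round())
y=np.radians(22.4)
g=tf(q,[-133,0,71])[0]-[0,0,.0187]
mx=np.array([np.cos(y),np.sin(y),0])
for f in(1,-1):
    for nm,p in(("pre",g+[0,0,.09]),("g",g),("out",g-.1*mx),("up",g-.1*mx+[0,0,.14])):
        j=kinematics.ik(p,tool(y,0,f));print(f,nm,np.round(p,3),None if j is None else np.round(j,2))
    for d in range(-180,180,30):
        yy=np.radians(d);u=np.array([np.cos(yy),np.sin(yy),0])
        lip=np.r_[qb[:2],.085]-.025*u
        js=[kinematics.ik(tcp_for(LIP,lip+[0,0,h],yy,np.radians(a)),tool(yy,np.radians(a),f)) for a,h in((0,.07),(30,0.03),(55,0))]
        print(f,d,[None if j is None else np.round(j,2).tolist() for j in js])
E
```

```text
lamp 0.2 [0.685 0.178 0.2  ] [288. 255.]
lamp 0.3 [0.658 0.166 0.3  ] [297. 212.]
lamp 0.4 [0.631 0.153 0.4  ] [306. 167.]
lamp 0.5 [0.605 0.141 0.5  ] [317. 117.]
lamp 0.6 [0.578 0.129 0.6  ] [328.  62.]
1 pre [0.463 0.3   0.142] [ 0.36  0.42  1.49  0.    1.23 -0.03]
1 g [0.463 0.3   0.052] [ 0.36  0.52  1.59 -0.    1.03 -0.03]
1 out [0.371 0.261 0.052] [ 0.35  0.34  1.88 -0.    0.92 -0.04]
1 up [0.371 0.261 0.192] [ 0.35  0.16  1.7   0.    1.28 -0.04]
1 -180 [None, [-0.28, 0.17, 1.77, 0.22, 0.7, 2.73], [-0.41, -0.02, 2.23, 1.56, 0.33, 1.34]]
1 -150 [[-0.08, 0.5, 1.26, -0.0, 1.38, 2.54], [-0.3, 0.18, 1.76, 0.49, 0.89, 2.06], [-0.61, 0.06, 2.15, 1.25, 0.9, 1.18]]
1 -120 [[0.01, 0.4, 1.41, -0.0, 1.33, 2.11], [-0.32, 0.2, 1.74, 0.57, 1.15, 1.55], [-0.64, 0.23, 1.96, 1.0, 1.32, 1.0]]
1 -90 [[0.06, 0.26, 1.61, -0.0, 1.27, 1.63], [-0.32, 0.23, 1.7, 0.5, 1.41, 1.12], [-0.58, 0.39, 1.72, 0.76, 1.66, 0.8]]
1 -60 [[0.02, 0.08, 1.82, -0.0, 1.24, 1.06], [-0.3, 0.26, 1.67, 0.35, 1.62, 0.69], [-0.47, 0.53, 1.5, 0.5, 1.94, 0.56]]
1 -30 [[-0.14, -0.08, 1.98, -0.0, 1.24, 0.38], [-0.28, 0.28, 1.64, 0
[... 1428 characters left out ...]
0.53, 1.5, 0.5, 1.94, -2.59]]
-1 -30 [[-0.14, -0.08, 1.98, -0.0, 1.24, -2.76], None, None]
-1 0 [[-0.39, -0.15, 2.04, -0.0, 1.25, 2.75], None, None]
-1 30 [[-0.57, -0.07, 1.97, -0.0, 1.24, 2.05], [-0.23, 0.28, 1.64, -0.35, 1.62, 2.44], [-0.07, 0.62, 1.35, -0.52, 1.99, 2.54]]
-1 60 [[-0.61, 0.09, 1.81, 0.0, 1.24, 1.48], [-0.21, 0.26, 1.67, -0.5, 1.42, 2.01], [0.03, 0.52, 1.51, -0.78, 1.7, 2.27]]
-1 90 [[-0.56, 0.26, 1.6, -0.0, 1.28, 1.01], [-0.21, 0.23, 1.7, -0.56, 1.16, 1.58], [0.08, 0.38, 1.73, -1.0, 1.33, 2.07]]
-1 120 [[-0.45, 0.41, 1.4, -0.0, 1.33, 0.59], [-0.22, 0.2, 1.74, -0.49, 0.89, 1.08], None]
-1 150 [[-0.33, 0.51, 1.25, -0.0, 1.38, 0.2], [-0.25, 0.18, 1.76, -0.21, 0.7, 0.4], None]
```

The plan is flip=1 and a dump yaw of about −92°, so the tray comes in from the machine side and keeps the wrist away from the lamp (its front edge is near x≈0.65, z≈0.3). Now I'll approach and grip.

```bash
python3 - <<'E'
from fit import *
q,qb=np.load("q.npy");y=np.radians(22.4);Q=tool(y,0)
g=tf(q,[-133,0,71])[0]-[0,0,.0187];mx=np.array([np.cos(y),np.sin(y),0])
env.movel([0.15,-0.41,.27],velocity=.25)
env.reach(g-.1*mx+[0,0,.2],Q)
env.movel(g+[0,0,.10],velocity=.2)
print(env.movel(g,velocity=.08,guard=15))
s0=monitor.sense();print(s0["clock"],s0["position"],s0["contact_force"])
env.close_gripper(80)
s1=monitor.sense();print(s1["clock"],s1["finger_gap"],s1["contact_force"],s1["ft_torque"])
t=eyes.grab_frame("top");s=eyes.grab_frame("side")
crop(t,155,176,230,246,5.3,"a.png");crop(s,170,210,260,288,4.4,"b.png")
a,b=cv2.imread("pics/a.png"),cv2.imread("pics/b.png");W=np.zeros((400,800,3),np.uint8)
W[:a.shape[0],:a.shape[1]]=a;W[:b.shape[0],400:400+b.shape[1]]=b[:400];cv2.imwrite("pics/grip.png",W)
E
```

```text
False
5.5917 [0.46363049 0.29967803 0.05275863] [-0.31528738 -0.36768468  0.25858357]
6.3583 -0.0015176948633279614 [-0.48728328  0.36011754  0.24155865] [-0.03647694 -0.0223859   0.01192924]
```

View pics/grip.png

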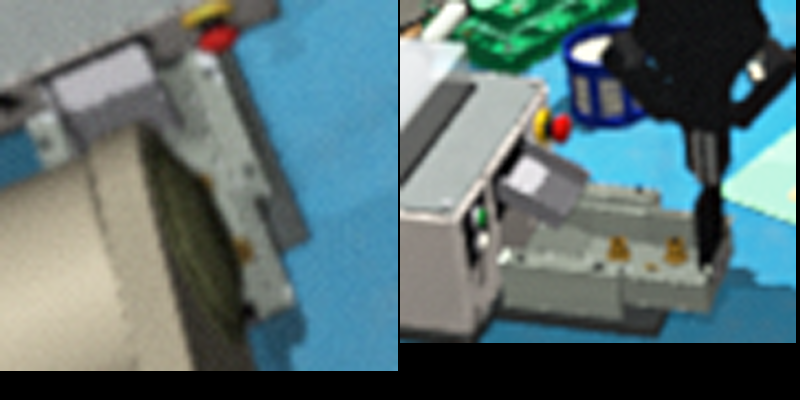

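The gripper reads as fully shut (gap ≈ 0), where a 10 mm grip should read about 0.12. I'll re-read the sensor and look closely with the tip and grip points drawn in.

```bash
python3 - <<'E'
from fit import *
q,qb=np.load("q.npy")
env.hold(.2);s1=monitor.sense();print(s1["clock"],s1["finger_gap"],s1["position"],s1["contact_force"],R.from_quat(s1["ee_rot"]).as_matrix().round(2).tolist())
s=eyes.grab_frame("side")
p=s1["position"];ov=[np.array([p-[0,.004,0],p+[0,.004,0]]),np.array([p-[0.004,0,0],p+[.004,0,0]])]
crop(s,218,218,258,278,10,"b.png")
crop(s,218,218,258,278,10,"a.png",ov+[tf(q,x) for x in box(-138,-128,-19,19,38,85)])
cv2.imwrite("pics/grip2.png",np.hstack([cv2.imread("pics/b.png"),cv2.imread("pics/a.png")]))
E
```

```text
6.6583 -0.0013407695941891962 [0.46333168 0.29957706 0.05228542] [-0.06736784 -0.66386523 -0.48892912] [[-0.0, -0.38, 0.92], [0.0, 0.92, 0.38], [-1.0, 0.0, -0.0]]
```

View pics/grip2.png

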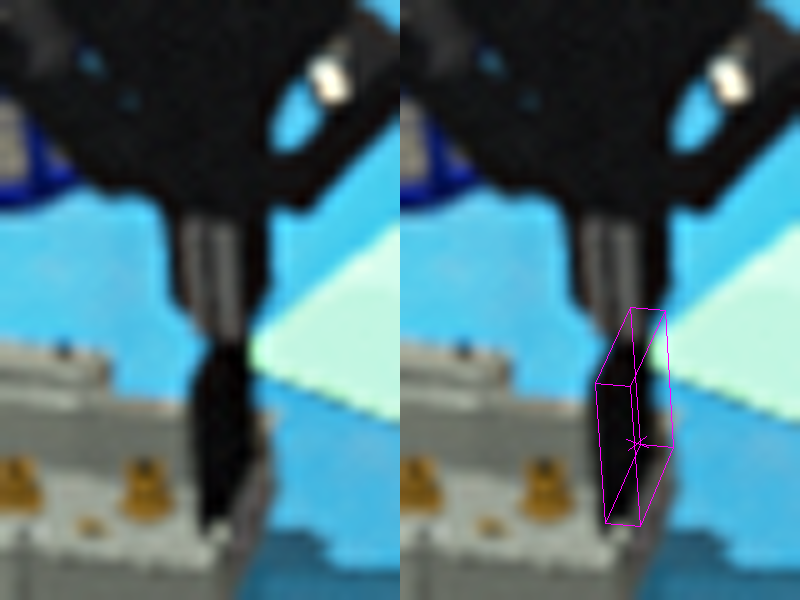

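```bash
python3 - <<'E'
from fit import *
print("start tcp side display px",proj(s,[[.1535,-.5018,.1934]])*1.4,proj(s,[[.1535,-.5018,.2334]])*1.4, "top",proj(t,[[.1535,-.5018,.1934]])*1.4)
crop(s,420,80,470,150,8,"a.png")
f=eyes.grab_frame("side")
for n,p in(("p",monitor.sense()["position"]),):
  for dz in(0,.035,.1): print(dz,proj(f,p+[0,0,dz]))
E
```

```text
start tcp side display px [[611.09708558 208.94409028]] [[613.6538941  194.40692224]] top [[769.63585525 511.44687277]]
0 [[241.23083155 261.83354874]]
0.035 [[240.51770273 251.41804449]]
0.1 [[239.13805274 231.23388   ]]
```

View pics/a.png

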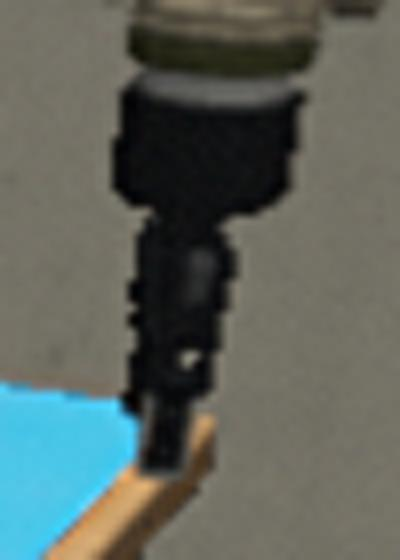

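The fingers are shut just above the grip. Both pictures put the real tips about 27–35 mm higher than the reported TCP. I'll measure this by touching the top of the grip (z = 85 mm) with the shut fingers under a light guard.

```bash
python3 - <<'E'
from fit import *
p=monitor.sense()["position"]
hit=env.movel(p-[0,0,.02],velocity=.02,guard=5)
s=monitor.sense();print(hit,s["clock"],s["position"],s["contact_force"],s["ft_torque"],s["finger_gap"])
env.movel(p+[0,0,.02],velocity=.1)
s=monitor.sense();print(s["clock"],s["position"],s["contact_force"])
E
```

```text
True 7.2167 [0.463281   0.29954674 0.04758858] [-0.99008485 -1.02227246  6.42072948] [-0.08213467  0.29463064  0.0035954 ] -0.00105143497523284
7.6167 [0.46331199 0.29958842 0.07213999] [-0.48500663  0.1578266   0.43819915]
```

Contact came at a reported z of 0.0476, so the real tips sit about 37 mm above the reported TCP, which agrees with the pictures. I'll apply that offset along the tool and grip again.

```bash
python3 - <<'E'
from fit import *
q,qb=np.load("q.npy")
env.release()
p=monitor.sense()["position"].copy();p[2]=.052-.0374
print(env.movel(p,velocity=.06,guard=8));s=monitor.sense();print(s["clock"],s["position"],s["contact_force"])
env.close_gripper(80)
s=monitor.sense();print(s["clock"],s["finger_gap"],s["contact_force"],s["ft_torque"])
E
```

```text
False
9.5083 [0.46361046 0.29972733 0.01498352] [ 0.37698523 -0.65605853 -0.45842067]
10.1917 0.10399951062869763 [0.15285931 0.05611567 3.53284613] [-0.0481001  -0.0918256  -0.06185752]
```

The gap is 0.104 (about 9–10 mm), so the grip is held. Now I'll draw it out and lift it.

```bash
python3 - <<'E'
from fit import *
y=np.radians(22.4);mx=np.array([np.cos(y),np.sin(y),0])
p=monitor.sense()["position"].copy()
p1=p+[0,0,.0012]
env.movel(p1,velocity=.02)
hit=env.movel(p1-.095*mx,velocity=.05,guard=30)
s=monitor.sense();print(hit,s["clock"],s["position"],s["contact_force"],s["ft_torque"],s["finger_gap"])
if not hit:
    env.movel(s["position"]+[0,0,.13],velocity=.08); env.hold(.4)
    s=monitor.sense();print(s["clock"],s["position"],s["contact_force"],s["finger_gap"])
t=eyes.grab_frame("top");f=eyes.grab_frame("side")
crop(t,115,140,275,290,2.6,"a.png");crop(f,150,170,290,300,2.7,"b.png")
a,b=cv2.imread("pics/a.png"),cv2.imread("pics/b.png");W=np.zeros((400,800,3),np.uint8)
W[:a.shape[0],:a.shape[1]]=a;W[:b.shape[0],416:416+b.shape[1]]=b[:400];cv2.imwrite("pics/lift.png",W)
E
```

```text
False 12.4917 [0.37604958 0.26353617 0.01615002] [ 0.48579451  0.5502123  -1.00178811] [-0.06364114  0.11228873  0.03058539] 0.10548783874771767
14.6667 [0.37600952 0.26351775 0.14608352] [ 0.51046683  0.13110707 -2.2002754 ] 0.10445490143340345
```

View pics/lift.png

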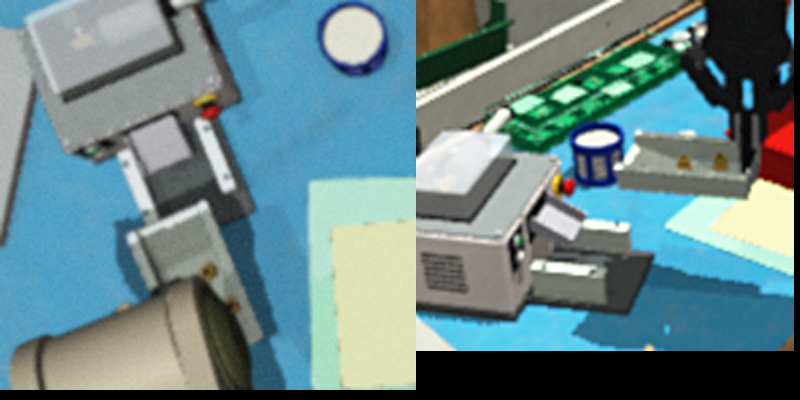

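The tray came out level and lifted clear. The weight is about 2.2 N, which is right for a tray with four bushes, and the picture shows two of them with the others behind the arm. That was picture 12, so I'll check by number from here. Next I'll carry it level to the bin and tip it slowly about the lip.

```bash
python3 - <<'E'
from fit import *
q,qb=np.load("q.npy")
OFF=.0374
def pose(yaw,pitch,lip):
    P=np.radians(pitch);o=tool(yaw,P);return tcp_for(LIP,lip,yaw,P)+OFF*R.from_quat(o).as_matrix()[:,0],o
y1=np.radians(-92.3);u=np.array([np.cos(y1),np.sin(y1),0]);lip=np.r_[qb[:2],0]-.02*u
p0=monitor.sense()["position"].copy()
a,oa=pose(y1,0,lip+[0,0,.17])
ym=np.radians(-35)
env.movel((p0+a)/2,velocity=.07,frame=tool(ym,0))
env.movel(a,velocity=.07,frame=oa)
s=monitor.sense();print(s["clock"],s["position"],s["contact_force"],s["finger_gap"],s["joints"].round(2) if hasattr(s["joints"],"round") else s["joints"])
for pt,z in((12,.14),(22,.115),(32,.10),(40,.09),(47,.088),(54,.088),(60,.09)):
    b,o=pose(y1,pt,lip+[0,0,z])
    env.movel(b,velocity=.06 if pt<20 else .045,frame=o)
    s=monitor.sense();print(pt,round(s["clock"],1),np.round(s["contact_force"],2),round(s["finger_gap"],3),np.round(s["position"]-b,4))
env.hold(.6)
s=monitor.sense();print(s["clock"],s["contact_force"],np.round(s["joints"],2))
np.save("end.npy",dict(top=eyes.grab_frame("top"),side=eyes.grab_frame("side")),allow_pickle=True)
E
```

```text
17.3833 [0.47776889 0.13798922 0.1568824 ] [ 0.17376635 -0.71346005 -1.92045793] 0.10287998453685249 [0.05 0.29 1.64 0.   1.22 1.65]
12 17.7 [-0.57  0.01 -1.01] 0.106 [-0.0001 -0.0007 -0.0001]
22 18.1 [-0.11 -0.34 -2.  ] 0.105 [-0.0001 -0.0002 -0.0001]
32 18.4 [ 0.15  0.66 -1.57] 0.105 [0.     0.0002 0.    ]
40 18.8 [ 0.39  0.31 -1.59] 0.104 [-0.      0.0004 -0.0001]
47 19.3 [ 0.52 -0.21 -0.7 ] 0.104 [0.     0.0003 0.    ]
54 19.8 [-0.15 -0.17 -0.84] 0.102 [ 0.      0.0002 -0.0001]
60 20.2 [ 0.78  0.19 -0.72] 0.104 [ 0.      0.0002 -0.0001]
20.8333 [ 0.09723495  0.73105846 -1.77614775] [-0.58  0.42  1.77  0.84  1.64  0.77]
```

```bash
cat > chk.py <<'E'
from fit import *
import sys
q,qb=np.load("q.npy");e=np.load(sys.argv[1],allow_pickle=True).item()
def brass(im):
    h=cv2.cvtColor(im,cv2.COLOR_RGB2HSV);return ((h[...,0]>12)&(h[...,0]<27)&(h[...,1]>120)&(h[...,2]>60)).astype(np.uint8)
for n in("top","side"):
    f0={"top":t,"side":s}[n];f=e[n]
    poly=cv2.convexHull(np.int32(proj(f,np.concatenate([tf(qb,p) for p in box(-65,65,-75,75,3,58)]))))
    for nm,im in(("before",f0["frame"]),("now",f["frame"])):
        nl,l,st,ce=cv2.connectedComponentsWithStats(brass(im))
        r=[(ce[i].round(0).tolist(),int(st[i,4]),"BIN" if cv2.pointPolygonTest(poly,tuple(ce[i]),False)>=0 else "") for i in range(1,nl) if st[i,4]>=3 and 150<ce[i][0]<370 and 150<ce[i][1]<290]
        print(n,nm,r[:14])
    # bin outline shift: red mask
    for nm,im in(("before",f0["frame"]),("now",f["frame"])):
        h=cv2.cvtColor(im,cv2.COLOR_RGB2HSV);m=((h[...,0]<6)|(h[...,0]>174))&(h[...,1]>150)&(h[...,2]>40)
        m[:, :260]=0;m[:,355:]=0;ys,xs=np.nonzero(m);print(n,nm,"red bbox",np.percentile(xs,[.5,99.5]),np.percentile(ys,[.5,99.5]),len(xs))
# tray model vs changed pixels, side and top
y1=np.radians(-92.3);u=np.array([np.cos(y1),np.sin(y1),0]);lip=np.r_[qb[:2],.09]-.02*u;Rt=Rtray(y1,np.radians(60))
for n in("top","side"):
    f=e[n]
    w=lambda P:lip+(Rt@(np.array(P)/1000-np.array(LIP)).T).T
    for nm,P in(("lip",[65,0,18]),("rim+",[65,38,28]),("rim-",[65,-38,28]),("rear+",[-65,38,28]),("rear-",[-65,-38,28]),("floor",[0,0,3]),("floor-",[-30,-20,3]),("ramp",[45,0,10])):
        uv=proj(f,w(P))[0];c,r=np.int32(np.round(uv));print(n,nm,uv.round(0),w(P).round(3),f["frame"][r,c].tolist())
E
python3 chk.py end.npy
```

```text
top before [([194.0, 178.0], 22, ''), ([192.0, 211.0], 10, ''), ([183.0, 217.0], 11, ''), ([199.0, 223.0], 11, ''), ([188.0, 226.0], 11, '')]
top now [([194.0, 178.0], 20, ''), ([319.0, 214.0], 21, 'BIN'), ([317.0, 243.0], 20, 'BIN')]
top before red bbox [287. 347.] [203. 255.] 3207
top now red bbox [287.   346.22] [203. 255.] 1557
side before [([259.0, 154.0], 1011, ''), ([154.0, 169.0], 1109, ''), ([329.0, 151.0], 9, ''), ([279.0, 172.0], 5, ''), ([234.0, 183.0], 3, ''), ([213.0, 193.0], 3, ''), ([172.0, 216.0], 5, ''), ([356.0, 226.0], 48, ''), ([368.0, 225.0], 4, ''), ([361.0, 233.0], 21, ''), ([202.0, 238.0], 22, ''), ([329.0, 265.0], 607, ''), ([367.0, 249.0], 23, ''), ([346.0, 259.0], 7, '')]
side now [([255.0, 155.0], 904, ''), ([154.0, 169.0], 1104, ''), ([329.0, 151.0], 8, ''), ([279.0, 172.0], 4, ''), ([234.0, 183.0], 4, ''), ([213.0, 194.0], 4, ''), ([172.0, 216.0], 5, ''), ([285.0, 221.0], 12, 'BIN'), ([292.0, 222.0], 11, 'BIN'), ([297.0, 222.0], 15, 'BIN'), ([319.0, 225.0], 3, 'BIN'), ([202.0, 238.0], 22, ''), ([323.0, 274.0], 857, ''), ([346.0, 262.0], 4, '')]
side bef
[... 289 characters left out ...]
68 0.208] [166, 184, 171]
top rear- [286. 244.] [0.437 0.071 0.208] [199, 117, 94]
top floor [291. 227.] [0.475 0.058 0.139] [115, 116, 117]
top floor- [284. 236.] [0.455 0.074 0.165] [199, 206, 195]
top ramp [303. 228.] [0.474 0.03  0.103] [17, 16, 20]
side lip [291. 208.] [0.473 0.013 0.09 ] [69, 68, 61]
side rim+ [283. 203.] [0.511 0.003 0.095] [79, 83, 76]
side rim- [302. 209.] [0.435 0.006 0.095] [88, 6, 5]
side rear+ [271. 179.] [0.513 0.068 0.208] [210, 227, 219]
side rear- [291. 184.] [0.437 0.071 0.208] [95, 189, 221]
side floor [283. 200.] [0.475 0.058 0.139] [79, 82, 77]
side floor- [286. 196.] [0.455 0.074 0.165] [77, 80, 73]
side ramp [288. 207.] [0.474 0.03  0.103] [73, 75, 69]
```

Two to four brass blobs show in the bin, but the tray and arm hide part of it. I'll tip steeper, shake gently, then raise the tray for a clear count.

```bash
cat > m.py <<'E'
from fit import *
q,qb=np.load("q.npy");OFF=.0374
y1=np.radians(-92.3);u=np.array([np.cos(y1),np.sin(y1),0]);lip=np.r_[qb[:2],0]-.02*u
def pose(yaw,pitch,l):
    P=np.radians(pitch);o=tool(yaw,P);return tcp_for(LIP,l,yaw,P)+OFF*R.from_quat(o).as_matrix()[:,0],o
def go(pt,z,v,back=0):
    b,o=pose(y1,pt,lip+[0,0,z]-back*u);env.movel(b,velocity=v,frame=o)
E
python3 - <<'E'
from m import *
go(68,.095,.06);go(60,.10,.15);go(66,.095,.15);env.hold(.3)
fs={}
go(64,.20,.12,.03);env.hold(.3);fs=dict(top=eyes.grab_frame("top"),side=eyes.grab_frame("side"))
np.save("end2.npy",fs,allow_pickle=True)
st=monitor.sense();print(st["clock"],st["contact_force"],st["finger_gap"])
E
python3 chk.py end2.npy | grep -E "now"
python3 - <<'E'
from fit import *
q,qb=np.load("q.npy");e=np.load("end2.npy",allow_pickle=True).item()
def inbin(f,uv):
    d=at_z(f,uv,.014)[:2]-qb[:2];c,sn=np.cos(qb[2]),np.sin(qb[2]);return (np.array([c*d[0]+sn*d[1],-sn*d[0]+c*d[1]])*1000).round()
for n,l in(("top",[(319,214),(317,243)]),("side",[(285,221),(292,222),(297,222),(319,225)])):
    for uv in l: print(n,uv,inbin(e[n],uv))
E
```

```text
23.725 [ 0.26537825  0.08295094 -1.05208343] 0.10487225640681948
top now [([196.0, 177.0], 9, ''), ([191.0, 179.0], 9, ''), ([319.0, 212.0], 9, 'BIN'), ([317.0, 243.0], 21, 'BIN')]
top now red bbox [287. 346.] [203. 256.] 1632
side now [([250.0, 155.0], 718, ''), ([154.0, 169.0], 1107, ''), ([329.0, 151.0], 9, ''), ([233.0, 183.0], 5, ''), ([213.0, 194.0], 4, ''), ([173.0, 216.0], 3, ''), ([285.0, 221.0], 11, 'BIN'), ([295.0, 222.0], 28, 'BIN'), ([319.0, 225.0], 3, 'BIN'), ([202.0, 238.0], 22, ''), ([325.0, 269.0], 668, ''), ([346.0, 260.0], 6, ''), ([370.0, 275.0], 75, ''), ([341.0, 272.0], 4, '')]
side now red bbox [266. 342.] [145.   306.66] 1469
top (319, 214) [41. -8.]
top (317, 243) [-34.  -3.]
side (285, 221) [ 45. -10.]
side (292, 222) [ 21. -17.]
side (297, 222) [  7. -27.]
side (319, 225) [-67. -51.]
```

Three or four distinct spots show. I'll swing the tray aside, nearly level in case anything is left in it, to get an unobstructed count in the bin.

```bash
python3 - <<'E'
from m import *
go(15,.22,.12,.0);go(10,.22,.12,.2);env.hold(.3)
f=eyes.grab_frame("top");np.save("end3.npy",dict(top=f,side=eyes.grab_frame("side")),allow_pickle=True)
print(monitor.sense()["clock"],monitor.sense()["contact_force"])
hs=cv2.cvtColor(f["frame"],cv2.COLOR_RGB2HSV)[200:260,280:352];
m=(((hs[...,0]<6)|(hs[...,0]>174))&(hs[...,1]>130))
h=hs
br=(hs[...,0]>10)&(hs[...,0]<30)&(hs[...,1]>90)
for r in range(0,60): print("".join("B" if b else "." if a else "x" for a,b in zip(m[r],br[r])))
E
python3 chk.py end3.npy | grep now
```

```text
26.9667 [ 0.28991865 -0.3746271  -1.1561523 ]
xxxxxxxxxxxxxxxxxxxxxxxxxxxxxxxxxxxxxxxxxxxxxxxxxxxxxxxxxxxxxxxxxxxxxxxx
xxxxxxxxxxxxxxxxxxxxxxxxxxxxxxxxxxxxxxxxxxxxxxxxxxxxxxxxxxxxxxxxxxxxxxxx
xxxxxxx...........xx..x.x.x.xxxxxxxxxxxxxxxxxxxxxxxxxxxxxxxxxxxxxxxxxxxx
xxxxxxx.......................................................xxxxxxxxxx
xxxxxxx.............................................................xxxx
xxxxxxx.............................................................xxxx
xxxxxxx.............................................................xxxx
xxxxxxx.............................................................xxxx
xxxxxxx.............................................................xxxx
xxxxxxx.............................................................xxxx
xxxxxxx.............................................................xxxx
xxxxxxx..............................xBx............................xxxx
xxxxxxx..............................BBBBBx.........................xxxx
xxxxxxx..............................BBBBBB.........................xxxx
xxxxxx..........................
[... 3218 characters left out ...]
xxxxxxxxxxxxxxxxxxxxxxxxxxxxxxxxxx
xxxxxxxxxxxxxxxxxxxxxxxxxxxxxxxxxxxxxxxxxxxxxxxxxxxxxxxxxxxxxxxxxxxxxxxx
top now [([194.0, 178.0], 23, ''), ([319.0, 214.0], 20, 'BIN'), ([323.0, 228.0], 56, 'BIN'), ([316.0, 243.0], 23, 'BIN')]
top now red bbox [286. 347.] [203. 256.] 3098
side now [([257.0, 154.0], 775, ''), ([154.0, 169.0], 1106, ''), ([329.0, 151.0], 8, ''), ([279.0, 172.0], 5, ''), ([234.0, 183.0], 3, ''), ([213.0, 194.0], 4, ''), ([362.0, 210.0], 69, ''), ([362.0, 204.0], 6, ''), ([366.0, 207.0], 3, ''), ([173.0, 216.0], 3, ''), ([284.0, 221.0], 13, 'BIN'), ([292.0, 222.0], 11, 'BIN'), ([297.0, 222.0], 14, 'BIN'), ([357.0, 223.0], 5, '')]
side now red bbox [266. 342.] [145. 307.] 1480
```

All four bushes are clearly in the bin (four brass blobs near its middle), and the bin outline hasn't moved. I'll go back to the final pose and hand in.

```bash
python3 - <<'E'
from m import *
go(10,.22,.15,.0);go(58,.125,.12,.0);env.hold(.8)
st=monitor.sense();print(st["clock"],st["contact_force"],st["finger_gap"],np.abs(st["qvel"]).max(),np.degrees(np.arcsin(-R.from_quat(st["ee_rot"]).as_matrix()[2,2])))
np.save("end4.npy",dict(top=eyes.grab_frame("top"),side=eyes.grab_frame("side")),allow_pickle=True)
# bystander check: image change near brush / whole lower-left bench vs start
a=np.load("cam.npy",allow_pickle=True).item()["top"]["frame"].astype(int);b=eyes.grab_frame("top")["frame"].astype(int)
d=(np.abs(a-b).max(2)>60);print("brush region change",d[250:292,115:170].sum(),"loupe/other",d[120:205,230:285].sum(),d[160:195,280:305].sum())
job.hand_in()
E
python3 chk.py end4.npy | grep now
```

```text
30.2417 [ 0.83670403  0.64810353 -1.93096127] 0.10627386308321679 0.0022818233991085276 58.00003295625842
brush region change 0 loupe/other 126 0
the job is handed in; nothing more can be done
top now [([194.0, 178.0], 22, ''), ([319.0, 214.0], 24, 'BIN'), ([317.0, 243.0], 20, 'BIN')]
top now red bbox [287. 346.] [203. 255.] 1458
side now [([255.0, 155.0], 904, ''), ([154.0, 169.0], 1106, ''), ([329.0, 151.0], 9, ''), ([234.0, 183.0], 3, ''), ([229.0, 185.0], 5, ''), ([213.0, 194.0], 4, ''), ([173.0, 216.0], 3, ''), ([285.0, 221.0], 11, 'BIN'), ([292.0, 222.0], 11, 'BIN'), ([297.0, 222.0], 16, 'BIN'), ([319.0, 225.0], 3, 'BIN'), ([202.0, 238.0], 22, ''), ([340.0, 242.0], 3, ''), ([321.0, 274.0], 814, '')]
side now red bbox [266. 342.] [145. 307.] 1455
```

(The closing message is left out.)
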